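Dispense one dishwashing tablet and nudge it onto the round mat

TASK

Press the plunger of the tablet dispenser all the way down once and let it come back up, so that one tablet, and only one, comes out of the outlet. Then nudge that tablet aside along the worktop with the fingertips until all of it lies flat on the round cork mat, not the square one, and back away. Do not pick the tablet up, and leave the things standing around where they are.

Things in the scene. Friction and masses are not known exactly. Their poses are not given: they have to be found in the camera images.
- dispenser: grey tablet dispenser, fixed to the worktop, 120 mm long, 48 mm wide (70 over its 9 mm high feet), 50 mm high without the plunger. Origin: on the worktop under the centre of the square tablet magazine, which is open at the top. -x points out of the outlet, a 17 mm high opening low in the front wall (outer face at x = -24 mm, with a window above); the housing ends at x = +96 mm; z up
- plunger_top (a point): centre of the flat top of the plunger's black round cap (diameter 36 mm), on the housing behind the magazine, 60 mm along the dispenser's +x from its origin; 89 mm above the worktop when up, 65 mm when fully down. Pressing it drives a pusher that slides the lowest tablet out 2.75 times as far; every further press ejects another
- landing (a point): point on the worktop 63 mm in front of the dispenser's origin (along its -x): about where the tablet's centre lies after a full slow press, the tablet then being flat on the worktop and about 21 mm clear of the front wall. Wall cabinets hang about 0.49 m above the back of the worktop, from about x = 0.56 m on: keep the wrist and forearm clear of them
- plunger (a joint): how far the plunger is pressed, m: 0 up, 0.024 fully down. Spring: it starts to move at about 3 N and takes about 7 N at the bottom, where there is a hard stop, plus damping of about 20 N per m/s; it springs back up when released
- tablet_1: the lowest tablet in the magazine, the one that comes out first: a flat square dishwashing tablet 36 x 36 x 14 mm, white with a blue upper layer, about 30 g. Origin: centre of its underside; z up, x and y along its sides (parallel to the dispenser's at the start)
- tablet_2: the second tablet of the stack, just like the first; sinks to the bottom once the first is out and the plunger is up. Must stay in the magazine
- tablet_3: the third tablet of the stack, on top; must stay in the magazine
- round_mat: round cork mat, diameter 120 mm, 1 mm thick, lying flat and fixed; no step is felt at its edge. Origin: its centre. It is the one the tablet goes to
- square_mat: square cork mat, 105 x 105 x 1 mm, fixed, no step is felt at its edge; not the target. It and the round mat swap places from time to time
- soap_dark: dark soap bottle with a pump head, 73 x 61 x 165 mm, loose; origin: centre of its underside. Leave alone
- spice_low: short spice jar, diameter 45 mm, 75 mm high, loose; origin: centre of its underside. Leave alone
- mug_tea: spotted mug with a handle, 92 x 127 x 93 mm, loose; origin: centre of its underside. Leave alone
- teaspoon: metal teaspoon lying on the worktop, 132 x 26 x 9 mm, loose; origin: centre of its underside. Leave alone
- salt_grinder: white salt grinder, diameter 55 mm, 149 mm high, loose; origin: centre of its underside. Leave alone
Things that resemble listed ones, but are neither listed nor needed, are in the scene too. Leave any green or purple look-alike of the tablet_3 alone.

How it is judged:
On the way, in this order (a step that is already met when the one before it is completed fails the run):
1. the plunger is pressed all the way down (20 of 24 mm at least) (value of joint plunger above 0.02 m), for 0.05 s.
2. the plunger is up again and the first tablet is out on the worktop in front of the outlet (value of joint plunger below 0.004 m and x of tablet_1 in the frame of dispenser below -0.042 m and x of tablet_2 in the frame of dispenser above -0.012 m and height (world z) of tablet_2 below 0.044 m), for 0.1 s.
At the end, for the whole second after the job is handed in: The first tablet lies flat and still, wholly on the round mat (its centre within 40 mm of the mat's centre); the plunger is up (within 4 mm); the other two tablets are still in the magazine; no bystander has moved more than 20 mm (horizontal distance between tablet_1 and round_mat below 0.04 m and angle between tablet_1's own z axis and vertical below 0.1 rad and height (world z) of tablet_1 below 0.005 m and linear speed of tablet_1 below 0.01 m/s and value of joint plunger below 0.004 m and x of each of tablet_2, tablet_3 in the frame of dispenser above -0.012 m and height (world z) of each of tablet_2, tablet_3 below 0.044 m); the robot touches nothing.
It fails at once if the first tablet is lifted off the worktop (over 12 mm) or tipped up (height (world z) of tablet_1 above 0.012 m or angle between tablet_1's own z axis and vertical above 0.5 rad).
It fails at once if a second tablet is pushed out, even partly (over 12 mm), or taken out at the top (x of any of tablet_2, tablet_3 in the frame of dispenser below -0.012 m or height (world z) of any of tablet_2, tablet_3 above 0.044 m).
It fails at once if the pump bottle, spice jar, mug, teaspoon or salt grinder is moved more than 20 mm (distance of any of soap_dark, spice_low, mug_tea, teaspoon, salt_grinder from where it was at the start of the episode above 0.02 m).
It also fails if it takes over 72 s, if anything falls off the work surface, if the arm or the gripper's body presses on something with over 40 N, if the wrist force passes 120 N, or if a joint passes its speed limit or range.

ROBOT

A 6-joint arm with a two-finger parallel gripper is mounted at the origin on a cart in front of the work surface, level with it; the furniture and walls round the work are solid. World frame = base frame: x ahead of the robot, y to its left, z up, the work surface at z = 0. Lengths are in m, angles in rad, forces in N, time in s.
With the tool pointing down it reaches from about 0.375 to 0.9 m from the base axis. Payload 3.1 kg.
Tool frame: the origin (TCP) lies at the very end of the fingers, on their centre line; the grasp point (between the pads) lies manip.grasp_offset behind it (manip.grasp_offset is the distance from the TCP to the grasp point, in m); z points along the fingers, y is the direction in which the jaws open and shut (so a half turn about z gives the same grasp; the last joint's range is limited). The gripper opens to 87 mm and grips with 3 to 60 N. Pads are 19 mm wide; open, the fingers measure 117 mm over their backs; the gripper's body (75 mm by 190 mm) begins 51 mm behind the grasp point.
Start: joints at [-1.423, 0.527, 1.433, -0, 1.181, -0.178], TCP at [0.201, -0.592, 0.223] pointing down, gripper open.
Joint ranges: [-3.08, 3.08], [-0.75, 2.2], [0.22, 2.44], [-1.43, 4.57], [0, 2.65], [-2.85, 2.85]. Speed limits (rad/s): [2.79, 2.79, 3.14, 3.14, 3.14, 3.14].

INTERFACE

Orientations are given as a unit quaternion [x, y, z, w].
In Python, from workcell import manip gives the robot as it stands.
- The arm moves only by the tool drive_tool, never from a script. Its arguments are lists of equal length, an entry for each row: "linear": the shift along the tool's x, y, z in m, a list of three; "delta_rot": the turn, a rotation vector about the tool's x, y, z in degrees, a list of three; "claw": the finger opening in m, from 0 to 0.087. In form: {"linear": [[tx, ty, tz], ...], "delta_rot": [[wx, wy, wz], ...], "claw": [claw, ...]}. A call has 1 to 5 rows; each row shifts and turns the pose as measured when the row begins, along the tool's axes as they then stand; what a row does not reach is not made up. A row lasts 1/8 s, in which the tool goes at most 62.5 mm and 10.7 degrees, less where a joint would pass 70% of its speed; a pose out of reach is approached as far as the arm can. A call is refused whole if a number of a shift passes 0.0625 or a number of a turn 10.7, either way. A call with a gripper value outside its range is refused whole. The fingers move at their own pace and stop on an object; the grip force is fixed at half the most. Time passes only in rows, so rows that do not move let the fingers close. It gives the time, the measured TCP pose, the force and the opening at its end, in the units of the state.
- manip.sense(): the state, without advancing time (a new reading comes with each control period).
- manip.capture(name): name is "scene" or "top" or "wrist"; returns (picture, depth): 384x512x3 uint8, red, green, blue; 384x512 float32, m along the optical axis (not along the pixel's ray), 0 where there is no reading.
- manip.camera_info(name): a dict with "mtx" (3x3 intrinsics, pixels), "R" (3x3) and "t" (3): a world point X has camera coordinates R X + t. Camera axes: x right, y down, z forward; pixel columns grow to the right and rows downward; lengths in m; the calibration is good to about 2 mm. A picture is of the moment at which its call begins: read the wrist's pose just before it. camera_info takes no time and is no camera call; for the wrist camera it gives the pose at the moment of the call.
- manip.close_job(): hands the job in, once; it reports no verdict.
The state is a dict: "t": time; "qpos": joint angles; "joint_vel": joint speeds; "joint_efforts": joint torques, N m; "ee_pos": TCP position; "ee_rot": TCP orientation; "force": force on the tool from outside, world axes, zero at the start; "wrist_torque": the same for the moment, N m; "gripper_width": opening from 0.0 (shut) to 1.0 (fully open).
Only numpy, scipy, OpenCV 4.12 (cv2) and the standard library are available. Lean on these libraries where they do the work, as an engineer would, in place of code of your own. Each camera call takes 0.05 s, during which the arm holds its last target.

## Working session

There is one attempt and no reset: what is moved stays moved. The work goes in short steps, Python scripts to look and compute and a tool call to move; the robot and the scene stay as the last step left them, time stands still between calls to the robot, and variables do not carry over. Pictures are saved under pics/ and viewed, and the job is handed in when it is done.

Besides the shell and the picture viewer there is one more tool, called after "Request:" in YAML: its name, and indented under it one key for each argument. drive_tool: Moves the arm, as the interface text tells. Its arguments: {"type":"object","properties":{"linear":{"type":"array"},"delta_rot":{"type":"array"},"claw":{"type":"array"}},"required":["linear","delta_rot","claw"]}

```bash
mkdir -p pics; ls
python3 - <<'E'
from workcell import manip
import cv2, numpy as np
s=manip.sense(); print({k:np.round(v,3) for k,v in s.items()}, manip.grasp_offset)
for n in ["scene","top","wrist"]:
    ci=manip.camera_info(n)
    p,d=manip.capture(n)
    np.savez(f"{n}0.npz",p=p,d=d,**ci)
    cv2.imwrite(f"pics/{n}0.png",p[:,:,::-1])
    print(n,np.round(ci["mtx"],1).tolist(),np.round(-ci["R"].T@ci["t"],3))
E
```

```text
pics
{'t': np.float64(0.0), 'qpos': array([-1.423,  0.528,  1.434,  0.   ,  1.181, -0.179]), 'joint_vel': array([-0.001, -0.002,  0.002, -0.001, -0.001,  0.   ]), 'joint_efforts': array([ 1.0000e-03, -4.4004e+01, -1.7659e+01,  6.3000e-02,  5.8000e-02,
       -0.0000e+00]), 'ee_pos': array([ 0.201, -0.591,  0.222]), 'ee_rot': array([ 0.987,  0.163,  0.   , -0.001]), 'force': array([-0.196, -0.   , -0.287]), 'wrist_torque': array([-0.009, -0.008, -0.048]), 'gripper_width': np.float64(1.001)} 0.0187
scene [[483.5, 0.0, 260.3], [0.0, 483.5, 183.8], [0.0, 0.0, 1.0]] [-0.259 -1.071  1.083]
top [[376.2, 0.0, 258.1], [0.0, 376.2, 196.3], [0.0, 0.0, 1.0]] [ 0.38  -0.028  1.346]
wrist [[299.8, 0.0, 259.4], [0.0, 299.8, 194.4], [0.0, 0.0, 1.0]] [ 0.279 -0.565  0.383]
```

View pics/scene0.png

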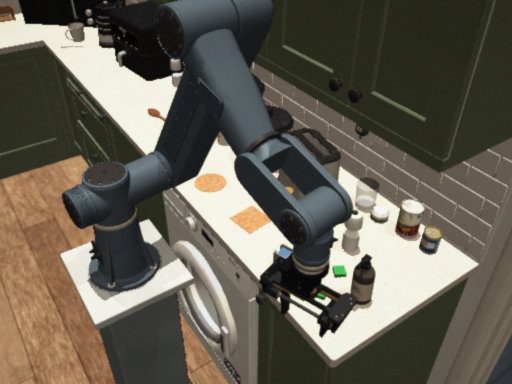

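View pics/top0.png

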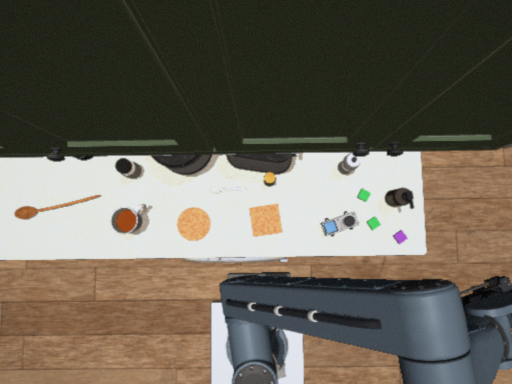

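View pics/wrist0.png

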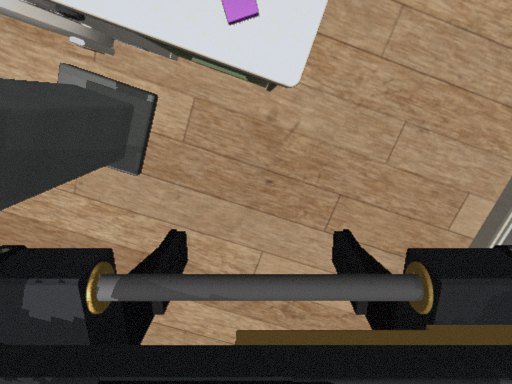

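Top view: the dispenser is at about (338,223), with the blue magazine at (330,227) and the black cap at (349,221). The square mat is at (266,220), the round mat at (194,224), the teaspoon at (228,188) and a spice jar at (270,179). The mug is at (126,220), the soap at (399,198) and the grinder at (348,164). The green and purple look-alikes are at (364,194), (374,223) and (400,237). Next I'll measure these and crop in close.

```bash
cat > h.py <<'E'
import numpy as np, cv2
from scipy.spatial.transform import Rotation as Rot
def load(f): return dict(np.load(f))
def ray(c,uv,z):
    R,t,K=c["R"],c["t"],c["mtx"]
    o=-R.T@t; d=R.T@np.linalg.solve(K,[uv[0],uv[1],1.0])
    return o+d*(z-o[2])/d[2]
def proj(c,X):
    x=c["mtx"]@(c["R"]@np.asarray(X,float)+c["t"]); return x[:2]/x[2]
def cloud(c):
    d=c["d"]; v,u=np.indices(d.shape); k=c["mtx"]
    P=np.stack([(u-k[0,2])/k[0,0]*d,(v-k[1,2])/k[1,1]*d,d],-1)
    return (P-c["t"])@c["R"]
E
python3 - <<'E'
from h import *
c=load("top0.npz"); p=c["p"]; hsv=cv2.cvtColor(p,cv2.COLOR_RGB2HSV)
P=cloud(c)
crop=p[145:265,90:430]; cv2.imwrite("pics/topcrop.png",cv2.resize(crop[:,:,::-1],None,fx=2.3,fy=2.3,interpolation=cv2.INTER_CUBIC))
crop=p[195:245,310:415]; cv2.imwrite("pics/dispcrop.png",cv2.resize(crop[:,:,::-1],None,fx=7,fy=7,interpolation=cv2.INTER_CUBIC))
# mats
m=((hsv[...,0]>5)&(hsv[...,0]<22)&(hsv[...,1]>110)&(hsv[...,2]>150)).astype(np.uint8)
m[:150]=0;m[262:]=0
for cn in cv2.findContours(m,cv2.RETR_EXTERNAL,cv2.CHAIN_APPROX_NONE)[0]:
    a=cv2.contourArea(cn)
    if a<100: continue
    M=cv2.moments(cn); uv=(M["m10"]/M["m00"],M["m01"]/M["m00"]); print("mat",a,np.round(uv,1),ray(c,uv,0.001).round(4),cv2.minAreaRect(cn))
m=((hsv[...,0]>95)&(hsv[...,0]<125)&(hsv[...,1]>100)&(hsv[...,2]>100)).astype(np.uint8);m[:150]=0;m[250:]=0
for cn in cv2.findContours(m,cv2.RETR_EXTERNAL,cv2.CHAIN_APPROX_NONE)[0]:
    a=cv2.contourArea(cn)
    if a<20: continue
    r=cv2.minAreaRect(cn); print("blue",r,ray(c,r[0],0.046).round(4), P[int(r[0][1]),int(r[0][0])])
# heights in dispenser region
Z=P[...,2]
for v in range(205,240,3): print(v,(Z[v,316:364:2]*1000).round().astype(int))
print("edge", ray(c,(300,258),0), ray(c,(300,152),0), ray(c,(424,200),0))
E
```

```text
mat 261.0 [126.4 220.5] [0.4397 0.4597 0.001 ] ((126.50001525878906, 220.50003051757812), (18.384775161743164, 18.384775161743164), 45.0)
mat 753.0 [193.3 223.5] [0.4257 0.2191 0.001 ] ((193.5, 223.5), (31.0, 31.0), 90.0)
mat 726.0 [265.1 219.7] [ 0.4359 -0.0377  0.001 ] ((265.1968078613281, 219.6454620361328), (28.135238647460938, 27.789112091064453), 81.46923065185547)
mat 172.5 [ 41.1 208.8] [0.4862 0.7697 0.001 ] ((56.83243942260742, 207.14569091796875), (10.953822135925293, 84.77729797363281), 81.19320678710938)
blue ((330.1000061035156, 226.8000030517578), (9.803058624267578, 10.435516357421875), 71.56504821777344) [ 0.4065 -0.2602  0.046 ] [ 0.40930209 -0.26043217  0.04305528]
205 [ 0  0 -3 -4  0  1 -8 -6 -2 -1 -3  2 -2  1 -3 -1  2 -2 -5  0  0  5 -2  4]
208 [  -7   -3   -3   -1   -3   -3 1346    5   -2    4    0   -1   -2    4
   -1    4   -4    0    1   -2   -5   -1   -1    3]
211 [ 3 -4  0 -1 -2 -2  0  1 -3  0  2 -1 -1 -3 -1  0 -2 -2  3  4 -1 -2 -6  2]
214 [ 2  0 -2  1  1  3 -6  0  0 -1 -3 -3 -3 -1  2 43 47 49 48 44 -2 -2  0 -2]
217 [ 1 -2 -3  2  2  0  5 -2 -4  2 -1 50 52 51 49 87 88 93 90 51 52  0 -2 -3]
220 [ 1  0  0 -1  7  9  5 52 54 42 50 50 51 49 52 90 90 85 86 86 53 47  1 -6]
223 [-2  0 -5 47 45 37 42 46 43 46 42 51 51 49 51 88 87 94 86 88 48 51 -2  2]
226 [ 1 -3 -7 24 26 42 44 43 38 40 38 49 46 50 49 45 47 53 51 48  0  4  1  0]
229 [ 1 -3 -3 -3 26 41 39 43 45 42 38 49 52 51 48  2 -3  5  5 -2  3 -2 -2  1]
232 [ 1  0 -2  0 23 52 42 43  5 53 50 -2  3 -2  5 -4 -4  2  2 -1  5  3 -2  6]
235 [ 0 -3  1 -4  2 35 55 -1  6  3  1  3  2  0 -2 -1  1 -2  0  1  1 -1 -4 -5]
238 [-2  1 -6 -5 -4  5 -2  3  0  1  1  1  0  0  1  0 -1  2  0 -3  0 -1 -1  0]
edge [ 0.2990765  -0.15869594  0.        ] [ 0.67995023 -0.16817491  0.        ] [ 0.49829396 -0.60623084  0.        ]
```

View pics/topcrop.png

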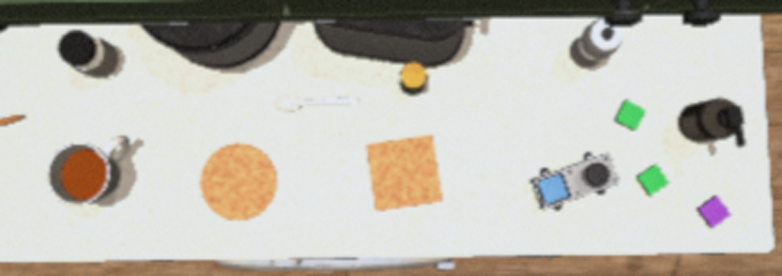

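View pics/dispcrop.png

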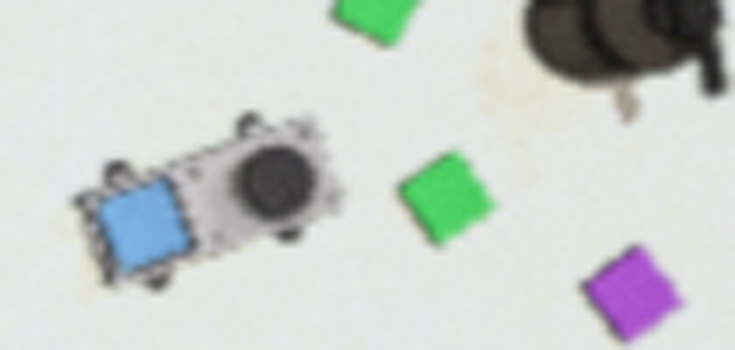

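```bash
cat >> h.py <<'E'
def tool(s,world):  # world displacement -> tool axes
    return Rot.from_quat(s["ee_rot"]).as_matrix().T@np.asarray(world,float)
E
python3 - <<'E'
from h import *
from workcell import manip
c=load("top0.npz"); p=c["p"]; hsv=cv2.cvtColor(p,cv2.COLOR_RGB2HSV)
o=ray(c,(330.1,226.8),0.042)
m=(hsv[...,2]<85).astype(np.uint8); m2=np.zeros_like(m); m2[210:232,341:357]=m[210:232,341:357]
M=cv2.moments(m2,True); uv=(M["m10"]/M["m00"],M["m01"]/M["m00"]); cap=ray(c,uv,0.089)
print(M["m00"],uv,"origin",o,"cap",cap,np.linalg.norm((cap-o)[:2]))
for n,uv in dict(spoon=(230,188),jar=(270,179),mug=(125,220),soap=(396,198),grind=(348,166)).items(): print(n,ray(c,uv,0.05).round(3))
s=manip.sense(); R=Rot.from_quat(s["ee_rot"]).as_matrix(); print(R.round(3)); w=manip.camera_info("wrist"); print("cam in tool",R.T@(-w["R"].T@w["t"]-s["ee_pos"]), (w["R"]@R).round(3))
print("tool disp to cap",tool(s,cap-s["ee_pos"]))
E
```

```text
79.0 (348.8101265822785, 220.63291139240508) origin [ 0.40657247 -0.26087307  0.042     ] cap [ 0.42521181 -0.31524629  0.089     ] 0.05747932050036492
spoon [0.545 0.083 0.05 ]
jar [ 0.575 -0.056  0.05 ]
mug [0.439 0.447 0.05 ]
soap [ 0.502 -0.489  0.05 ]
grind [ 0.617 -0.329  0.05 ]
[[ 0.947  0.321 -0.   ]
 [ 0.321 -0.947  0.002]
 [ 0.    -0.002 -1.   ]]
cam in tool [ 8.31060317e-02  1.54877659e-04 -1.61441227e-01] [[ 0.001  1.     0.   ]
 [-0.953  0.001 -0.302]
 [-0.302  0.     0.953]]
tool disp to cap [ 0.30136562 -0.18917077  0.13320012]
```

Request:
drive_tool:
  linear:
    - [0.05,-0.03,0]
    - [0.05,-0.03,0]
    - [0.05,-0.03,0]
    - [0.05,-0.035,0]
    - [0.03,-0.02,0]
  delta_rot:
    - [0,0,0]
    - [0,0,0]
    - [0,0,0]
    - [0,0,0]
    - [0,0,0]
  claw: [0.087,0.087,0.087,0.087,0.087]

```text
t: 0.78
ee_pos: [0.3746, -0.3776, 0.22]
ee_rot: [0.987, 0.159, -0.0, -0.001]
force: [0.2, -0.1, 0.2]
gripper_width: 0.998
```

Request:
drive_tool:
  linear:
    - [0,0,0]
    - [0,0,0]
  delta_rot:
    - [0,0,0]
    - [0,0,0]
  claw: [0.087,0.087]

```text
t: 1.02
ee_pos: [0.3755, -0.3755, 0.2198]
ee_rot: [0.987, 0.161, -0.0, -0.001]
force: [-0.6, -0.5, 0.4]
gripper_width: 0.998
```

```bash
cat > look.py <<'E'
import sys
from h import *
from workcell import manip
def look(tag,names=("wrist",)):
    out={}
    for n in names:
        s=manip.sense(); ci=manip.camera_info(n); p,d=manip.capture(n)
        np.savez(f"{n}{tag}.npz",p=p,d=d,**ci); cv2.imwrite(f"pics/{n}{tag}.png",p[:,:,::-1])
    s=manip.sense(); print("t",round(float(s["t"]),2),"pos",s["ee_pos"].round(4),"rot",Rot.from_quat(s["ee_rot"]).as_matrix().round(3).tolist(),"q",s["qpos"].round(2),"f",s["force"].round(1))
    return s
if __name__=="__main__": look(sys.argv[1],sys.argv[2:] or ("wrist",))
E
python3 look.py 1 wrist top scene
```

```text
t 1.18 pos [ 0.3751 -0.3762  0.2198] rot [[0.949, 0.316, -0.001], [0.316, -0.949, 0.002], [-0.0, -0.002, -1.0]] q [-1.    0.41  1.67  0.    1.07  0.25] f [-0.2 -0.7 -0.8]
```

View pics/wrist1.png

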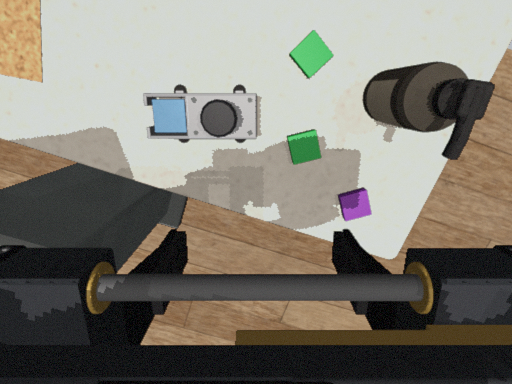

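View pics/scene1.png

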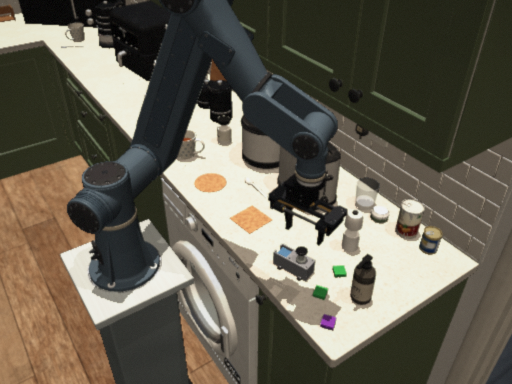

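The wrist view shows the dispenser clearly: blue tablets in the magazine at (169,116), the black cap at (219,118) and the outlet on the left. The green and purple squares at (304,147), (312,54) and (355,204) are the look-alikes to avoid.

Run:
```python
from h import *
from workcell import manip
c=load("wrist1.npz"); p=c["p"]; hsv=cv2.cvtColor(p,cv2.COLOR_RGB2HSV)
m=((hsv[...,0]>95)&(hsv[...,0]<125)&(hsv[...,1]>80)&(hsv[...,2]>90)).astype(np.uint8);m[:85]=0;m[145:]=0;m[:,260:]=0
cn=max(cv2.findContours(m,0,1)[0],key=cv2.contourArea); r=cv2.minAreaRect(cn); print(r)
o=ray(c,r[0],0.042)
m=np.zeros_like(m); m[95:142,195:245]=(hsv[95:142,195:245,2]<75); 
cn=max(cv2.findContours(m,0,1)[0],key=cv2.contourArea); e=cv2.minEnclosingCircle(cn); M=cv2.moments(cn); print(e,M["m10"]/M["m00"],M["m01"]/M["m00"])
cap=ray(c,e[0],0.085)
P=cloud(c); print("cap depth z",np.median(P[112:124,213:225,2]))
# housing outline corners (z=.05) from grey
print("o",o,"cap",cap,np.linalg.norm((cap-o)[:2]))
hc=[ray(c,uv,0.05) for uv in [(145,115),(257,115)]]; print("housing ends",hc,np.linalg.norm(hc[0]-hc[1]))
u=(cap-o)[:2];u/=np.linalg.norm(u);print("axis",u, "front",np.dot(hc[0][:2]-o[:2],u),"back",np.dot(hc[1][:2]-o[:2],u))
s=manip.sense(); print("to cap",tool(s,cap-s["ee_pos"]))
sc=load("scene1.npz"); print("scene proj o,cap",proj(sc,o),proj(sc,[cap[0],cap[1],.089]))
cv2.imwrite("pics/scd.png",cv2.resize(sc["p"][230:290,250:350,::-1],None,fx=6,fy=6,interpolation=cv2.INTER_CUBIC))
```

```text
((168.5, 115.5), (33.0, 35.0), 90.0)
((218.65093994140625, 117.65093994140625), 18.93141746520996) 218.47531781409938 117.69506356281987
cap depth z 0.08830403174588139
o [ 0.406432   -0.25975721  0.042     ] cap [ 0.42596953 -0.31720616  0.085     ] 0.060680281576489095
housing ends [array([ 0.40002232, -0.23790815,  0.05      ]), array([ 0.43836025, -0.35147937,  0.05      ])] 0.11986751462419448
axis [ 0.32197491 -0.9467482 ] front -0.022749319885989664 back 0.09711788902709526
to cap [ 0.06697494 -0.0394963   0.1348462 ]
scene proj o,cap [283.62539497 252.13483282] [301.57763094 249.58684965]
```

View pics/scd.png

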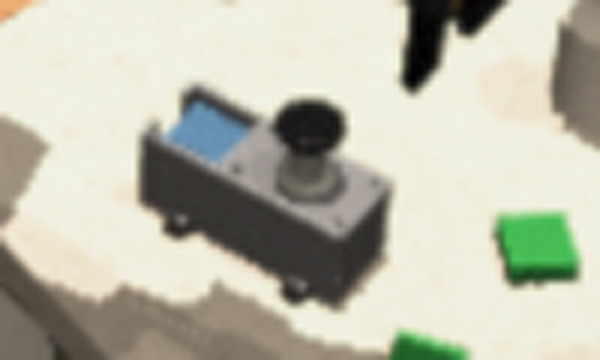

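Request:
drive_tool:
  linear:
    - [0.034,-0.02,0]
    - [0.033,-0.02,0]
    - [0,0,0.04]
    - [0,0,0.04]
    - [0,0,0.02]
  delta_rot:
    - [0,0,0]
    - [0,0,0]
    - [0,0,0]
    - [0,0,0]
    - [0,0,0]
  claw: [0,0,0,0,0]

```text
t: 1.8
ee_pos: [0.4272, -0.3249, 0.1195]
ee_rot: [0.988, 0.155, 0.002, 0.004]
force: [-0.3, -0.0, -1.2]
gripper_width: 0.513
```

Request:
drive_tool:
  linear:
    - [0,0,0]
    - [0,0,0]
  delta_rot:
    - [0,0,0]
    - [0,0,0]
  claw: [0,0]

```text
t: 2.05
ee_pos: [0.426, -0.3263, 0.1184]
ee_rot: [0.988, 0.154, 0.001, 0.003]
force: [0.3, 0.4, 0.1]
gripper_width: 0.287
```

```bash
python3 look.py 2 wrist scene
python3 - <<'E'
from h import *
from workcell import manip
s=manip.sense(); print(s["gripper_width"],tool(s,np.array([.426,-.317,.089])-s["ee_pos"]))
E
```

```text
t 2.15 pos [ 0.4262 -0.3262  0.1188] rot [[0.953, 0.304, 0.004], [0.304, -0.953, -0.005], [0.002, 0.006, -1.0]] q [-0.86  0.56  1.75 -0.    0.82  0.4 ] f [-0.9  0.  -0.1]
0.19136482095418084 [ 0.002508   -0.00898251  0.0297553 ]
```

View pics/wrist2.png

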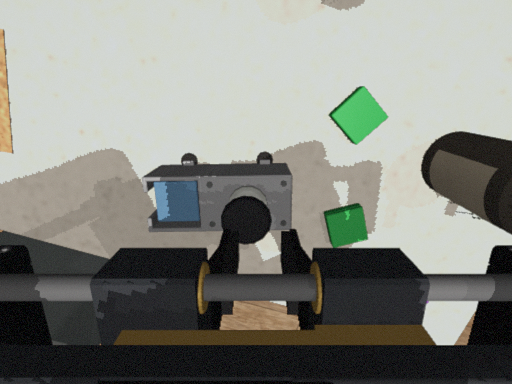

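The cap is at (246,219), just beside the fingertips, so the tool needs a 9 mm shift along its -y. Then I'll lower it to just above the cap.

Request:
drive_tool:
  linear:
    - [0.002,-0.009,0]
    - [0,0,0.01]
    - [0,0,0.01]
    - [0,0,0.003]
    - [0,0,0]
  delta_rot:
    - [0,0,0]
    - [0,0,0]
    - [0,0,0]
    - [0,0,0]
    - [0,0,0]
  claw: [0,0,0,0,0]

```text
t: 2.78
ee_pos: [0.4261, -0.317, 0.0958]
ee_rot: [0.988, 0.154, 0.002, 0.004]
force: [-0.2, -0.4, 0.2]
gripper_width: 0.001
```

Run:
```python
from h import *
from workcell import manip
s=manip.sense(); print(s["gripper_width"],s["ee_pos"],s["force"],tool(s,np.array([.426,-.317,.089])-s["ee_pos"]))
```

```text
0.0013323384850585768 [ 0.42611075 -0.31698112  0.0958188 ] [-0.20649286 -0.37779339  0.17706558] [-1.35675794e-04 -7.71716991e-05  6.81793853e-03]
```

Request:
drive_tool:
  linear:
    - [0,0,0.004]
    - [0,0,0.004]
    - [0,0,0.004]
    - [0,0,0.004]
    - [0,0,0.004]
  delta_rot:
    - [0,0,0]
    - [0,0,0]
    - [0,0,0]
    - [0,0,0]
    - [0,0,0]
  claw: [0,0,0,0,0]

```text
t: 3.4
ee_pos: [0.4264, -0.3173, 0.077]
ee_rot: [0.988, 0.154, 0.003, 0.005]
force: [-1.0, 0.4, 5.7]
gripper_width: 0.007
```

Request:
drive_tool:
  linear:
    - [0,0,0.004]
    - [0,0,0.004]
    - [0,0,0.004]
    - [0,0,0.002]
  delta_rot:
    - [0,0,0]
    - [0,0,0]
    - [0,0,0]
    - [0,0,0]
  claw: [0,0,0,0]

```text
t: 3.9
ee_pos: [0.4264, -0.3174, 0.0653]
ee_rot: [0.988, 0.154, 0.003, 0.005]
force: [-1.7, 2.2, 14.6]
gripper_width: 0.003
```

Request:
drive_tool:
  linear:
    - [0,0,0.002]
    - [0,0,0.001]
  delta_rot:
    - [0,0,0]
    - [0,0,0]
  claw: [0,0]

```text
t: 4.15
ee_pos: [0.4264, -0.3173, 0.0654]
ee_rot: [0.988, 0.154, 0.003, 0.005]
force: [-0.9, 1.7, 6.2]
gripper_width: 0.005
```

Request:
drive_tool:
  linear:
    - [0,0,-0.01]
    - [0,0,-0.01]
    - [0,0,-0.02]
    - [0,0,-0.04]
    - [0,0,-0.05]
  delta_rot:
    - [0,0,0]
    - [0,0,0]
    - [0,0,0]
    - [0,0,0]
    - [0,0,0]
  claw: [0,0,0,0,0]

```text
t: 4.78
ee_pos: [0.4238, -0.3146, 0.1966]
ee_rot: [0.988, 0.154, 0.001, 0.002]
force: [1.0, -0.8, -0.9]
gripper_width: 0.008
```

Request:
drive_tool:
  linear:
    - [-0.04,-0.02,-0.02]
    - [-0.02,-0.02,0]
    - [0,0,0]
  delta_rot:
    - [0,0,0]
    - [0,0,0]
    - [0,0,0]
  claw: [0.02,0.02,0.02]

```text
t: 5.15
ee_pos: [0.3553, -0.297, 0.2221]
ee_rot: [0.988, 0.154, 0.004, 0.008]
force: [0.5, 0.7, -0.8]
gripper_width: 0.206
```

```bash
python3 look.py 3 wrist scene top
```

```text
t 5.3 pos [ 0.3574 -0.2989  0.2218] rot [[0.952, 0.306, 0.012], [0.306, -0.952, -0.016], [0.006, 0.019, -1.0]] q [-0.94  0.31  1.83  0.    0.98  0.32] f [ 0.9 -0.8  0.3]
```

View pics/wrist3.png

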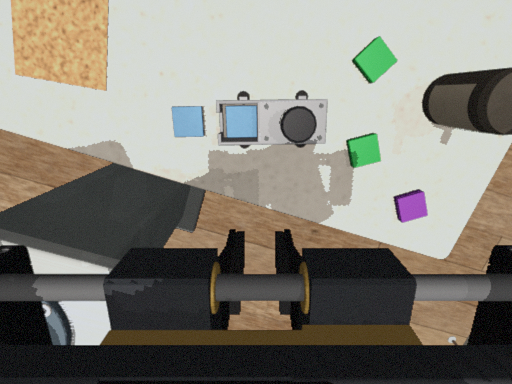

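View pics/top3.png

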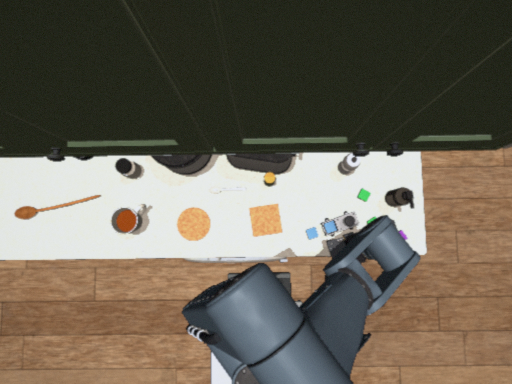

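One tablet is out at wrist (188,121), in front of the outlet. A blue tablet still shows in the magazine at (241,121), and the cap at (298,124) is up again. Next I'll measure the tablet and the gap behind it.

Run:
```python
from h import *
from workcell import manip
c=load("wrist3.npz"); p=c["p"]; hsv=cv2.cvtColor(p,cv2.COLOR_RGB2HSV)
m=((hsv[...,0]>95)&(hsv[...,0]<125)&(hsv[...,1]>80)&(hsv[...,2]>90)).astype(np.uint8);m[:85]=0;m[160:]=0;m[:,280:]=0
u=np.array([.320,-.947]); o=np.array([.4065,-.260]); v=np.array([.947,.320])
for cn in cv2.findContours(m,0,1)[0]:
    if cv2.contourArea(cn)<200: continue
    r=cv2.minAreaRect(cn); z=0.014 if r[0][0]<210 else .028
    X=ray(c,r[0],z); B=np.array([ray(c,b,z)[:2] for b in cv2.boxPoints(r)]); 
    print(r,X,"disp frame",np.dot(X[:2]-o,u),np.dot(X[:2]-o,v)); print(((B-o)@np.c_[u,v]).round(4))
P=cloud(c); print("z mag",np.median(P[112:130,233:250,2]),"z tab",np.median(P[115:128,180:196,2]),"z cap",np.median(P[119:130,292:304,2]))
t=load("top3.npz")
m=cv2.inRange(cv2.cvtColor(t["p"],cv2.COLOR_RGB2HSV),(5,110,150),(22,255,255)); m[:150]=0;m[250:]=0
for cn in cv2.findContours(m,0,1)[0]:
    if cv2.contourArea(cn)>400: print("mat",ray(t,cv2.minAreaRect(cn)[0],.001))
```

```text
((187.52615356445312, 120.97076416015625), (29.620990753173828, 29.898338317871094), 86.8201675415039) [ 0.38690244 -0.20044267  0.014     ] disp frame -0.06267201083967183 0.0004994558551852257
[[-0.0798  0.0168]
 [-0.0446  0.0181]
 [-0.045  -0.0163]
 [-0.0813 -0.0177]]
((241.0, 121.5), (31.0, 30.0), 90.0) [ 0.40685431 -0.26178668  0.028     ] disp frame 0.0018053652993577241 -0.0002362032637257098
[[-0.0147  0.0172]
 [ 0.0194  0.0167]
 [ 0.0188 -0.0182]
 [-0.0163 -0.0176]]
z mag 0.02734477072080098 z tab 0.013405399782280506 z cap 0.08834557381813266
mat [0.42580484 0.21850763 0.001     ]
mat [ 0.43592518 -0.03770323  0.001     ]
```

Request:
drive_tool:
  linear:
    - [0.029,-0.042,0]
    - [0.029,-0.042,0]
    - [0,0,0]
    - [0,0,0]
    - [0,0,0]
  delta_rot:
    - [0,0,0]
    - [0,0,0]
    - [0,0,-10.5]
    - [0,0,-10.5]
    - [0,0,-10.5]
  claw: [0.06,0.06,0.06,0.06,0.06]

```text
t: 5.92
ee_pos: [0.3942, -0.2014, 0.2189]
ee_rot: [0.907, 0.422, 0.003, 0.011]
force: [0.1, -0.4, 0.3]
gripper_width: 0.661
```

Request:
drive_tool:
  linear:
    - [0,0,0]
    - [0,0,0]
    - [0,0,0]
    - [0,0,0]
    - [0,0,0]
  delta_rot:
    - [0,0,-10.5]
    - [0,0,-10.5]
    - [0,0,-10.5]
    - [0,0,-10.5]
    - [0,0,-6]
  claw: [0.06,0.06,0.06,0.06,0.06]

```text
t: 6.55
ee_pos: [0.4004, -0.2033, 0.2168]
ee_rot: [0.649, 0.761, -0.001, 0.011]
force: [0.1, 0.5, 0.1]
gripper_width: 0.689
```

Request:
drive_tool:
  linear:
    - [0,0,0]
    - [0,0,0]
  delta_rot:
    - [0,0,0]
    - [0,0,0]
  claw: [0.06,0.06]

```text
t: 6.8
ee_pos: [0.402, -0.2038, 0.2161]
ee_rot: [0.65, 0.76, -0.001, 0.011]
force: [0.5, 0.5, -0.0]
gripper_width: 0.69
```

Run:
```python
from h import *
from workcell import manip
s=manip.sense(); R=Rot.from_quat(s["ee_rot"]).as_matrix(); print(s["ee_pos"],s["gripper_width"]*.087,R.round(3).tolist(), s["qpos"].round(2))
D=np.c_[-np.array([.32,-.947,0]),np.array([.947,.32,0]),[0,0,-1]]
print("disp",tool(s,np.array([.387,-.2005,.03])-s["ee_pos"]),"rotvec deg to align",np.degrees(Rot.from_matrix(R.T@D).as_rotvec()))
```

```text
[ 0.40197685 -0.20382054  0.21611542] 0.06005458140592326 [[-0.156, 0.988, 0.015], [0.988, 0.156, -0.016], [-0.019, 0.012, -1.0]] [-0.72  0.3   1.87 -0.    0.95 -0.87]
disp [ 0.00906246 -0.0165857   0.1857877 ] rotvec deg to align [ 0.62036929  1.11929866 -9.69293297]
```

Request:
drive_tool:
  linear:
    - [0,0,0]
    - [0.009,-0.017,0.03]
    - [0,0,0.05]
    - [0,0,0.05]
    - [0,0,0]
  delta_rot:
    - [0.6,1.1,-9.7]
    - [0,0,0]
    - [0,0,0]
    - [0,0,0]
    - [0,0,0]
  claw: [0.06,0.06,0.06,0.06,0.06]

```text
t: 7.42
ee_pos: [0.3867, -0.2038, 0.0838]
ee_rot: [0.583, 0.812, -0.0, 0.003]
force: [-0.5, 0.2, -0.2]
gripper_width: 0.689
```

```bash
cat > go.py <<'E'
import sys
from h import *
from workcell import manip
# go.py x y z yawdeg : needed tool shift and rotvec
x,y,z,a=map(float,sys.argv[1:5]); a=np.radians(a)
s=manip.sense(); R=Rot.from_quat(s["ee_rot"]).as_matrix()
D=np.c_[[np.cos(a),np.sin(a),0],[np.sin(a),-np.cos(a),0],[0,0,-1]]
print("t",round(float(s["t"]),2),s["ee_pos"].round(4),"f",s["force"].round(1),"w",round(float(s["gripper_width"])*87,1),"shift mm",(1000*tool(s,np.array([x,y,z])-s["ee_pos"])).round(1),"rot",np.degrees(Rot.from_matrix(R.T@D).as_rotvec()).round(1),"q",s["qpos"].round(2))
E
python3 go.py .387 -.2005 .02 108.7; python3 look.py 4
```

```text
t 7.42 [ 0.3867 -0.2038  0.0838] f [-0.5  0.2 -0.2] w 60.0 shift mm [ 3.4  1.1 63.7] rot [ 0.2  0.3 -0. ] q [-0.74  0.54  2.02  0.    0.57 -1.07]
t 7.47 pos [ 0.3881 -0.2049  0.0856] rot [[-0.32, 0.947, 0.009], [0.947, 0.321, -0.008], [-0.01, 0.006, -1.0]] q [-0.74  0.53  2.02  0.    0.57 -1.07] f [ 1.4 -0.1  0.4]
```

View pics/wrist4.png

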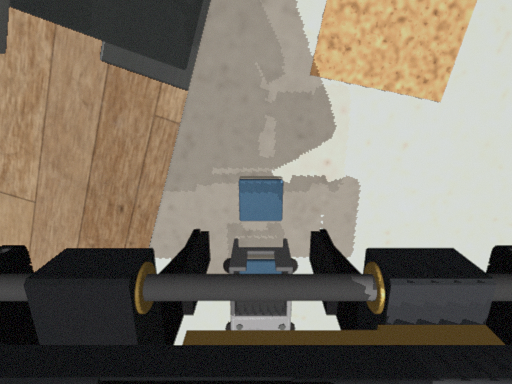

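Request:
drive_tool:
  linear:
    - [0.004,0.0,0.02]
    - [0,0,0.03]
    - [0,0,0.014]
    - [0,0,0]
    - [0,0,0]
  delta_rot:
    - [0.2,0.4,0]
    - [0,0,0]
    - [0,0,0]
    - [0,0,0]
    - [0,0,0]
  claw: [0.06,0.06,0.06,0.06,0.06]

```text
t: 8.1
ee_pos: [0.3947, -0.2074, 0.0293]
ee_rot: [0.583, 0.812, -0.001, 0.013]
force: [0.0, 0.2, -0.1]
gripper_width: 0.688
```

```bash
python3 go.py .387 -.2005 .007 108.7
```

```text
t 8.1 [ 0.3947 -0.2074  0.0293] f [ 0.   0.2 -0.1] w 59.8 shift mm [ 9.4 -5.4 22. ] rot [ 0.8  1.3 -0.1] q [-0.74  0.66  2.04  0.    0.41 -1.06]
```

Request:
drive_tool:
  linear:
    - [0.009,-0.005,0]
    - [0.003,-0.002,0.007]
    - [0.003,-0.001,0.007]
    - [0,0,0]
  delta_rot:
    - [0.8,1.3,0]
    - [0,0,0]
    - [0,0,0]
    - [0,0,0]
  claw: [0.06,0.06,0.06,0.06]

```text
t: 8.6
ee_pos: [0.3819, -0.1952, 0.0158]
ee_rot: [0.583, 0.812, -0.0, 0.0]
force: [0.3, 0.2, -0.1]
gripper_width: 0.689
```

```bash
python3 go.py .387 -.2005 .007 108.7
```

```text
t 8.6 [ 0.3819 -0.1952  0.0158] f [ 0.3  0.2 -0.1] w 59.9 shift mm [-6.6  3.2  8.8] rot [-0.   0.  -0.1] q [-0.73  0.69  2.07 -0.    0.38 -1.06]
```

Request:
drive_tool:
  linear:
    - [-0.007,0.003,0.005]
    - [0,0,0.004]
    - [0,0,0]
  delta_rot:
    - [0,0,0]
    - [0,0,0]
    - [0,0,0]
  claw: [0.06,0.06,0.06]

```text
t: 8.98
ee_pos: [0.3877, -0.2017, 0.0058]
ee_rot: [0.583, 0.812, -0.0, 0.0]
force: [0.0, -0.5, -0.8]
gripper_width: 0.688
```

```bash
python3 go.py .387 -.2005 .007 108.7
```

```text
t 8.97 [ 0.3877 -0.2017  0.0058] f [ 0.  -0.5 -0.8] w 59.8 shift mm [ 1.3 -0.2 -1.2] rot [-0.   0.  -0.1] q [-0.74  0.72  2.05 -0.    0.37 -1.06]
```

Request:
drive_tool:
  linear:
    - [0,0.01,0]
    - [0,0.012,0]
    - [0,0.012,0]
    - [0,0.012,0]
    - [0,0.012,0]
  delta_rot:
    - [0,0,0]
    - [0,0,0]
    - [0,0,0]
    - [0,0,0]
    - [0,0,0]
  claw: [0.06,0.06,0.06,0.06,0.06]

```text
t: 9.6
ee_pos: [0.4465, -0.1818, 0.0061]
ee_rot: [0.583, 0.812, -0.0, 0.0]
force: [-0.5, -0.1, -0.9]
gripper_width: 0.687
```

```bash
python3 go.py .457 -.177 .007 108.7
```

```text
t 9.6 [ 0.4465 -0.1818  0.0061] f [-0.5 -0.1 -0.9] w 59.7 shift mm [ 1.2 11.5 -0.9] rot [ 0.   0.  -0.1] q [-0.62  0.73  1.94 -0.    0.47 -0.94]
```

Request:
drive_tool:
  linear:
    - [0,0.01,0]
    - [0,0.006,0]
    - [0,-0.01,0]
    - [0,0,-0.02]
    - [0,0,-0.04]
  delta_rot:
    - [0,0,0]
    - [0,0,0]
    - [0,0,0]
    - [0,0,0]
    - [0,0,0]
  claw: [0.06,0.06,0.06,0.06,0.06]

```text
t: 10.22
ee_pos: [0.4499, -0.1779, 0.0645]
ee_rot: [0.583, 0.813, -0.0, -0.004]
force: [0.6, -1.0, -0.0]
gripper_width: 0.687
```

Request:
drive_tool:
  linear:
    - [-0.03,0,-0.04]
    - [-0.03,0,-0.01]
    - [0,0,0]
  delta_rot:
    - [0,0,0]
    - [0,0,0]
    - [0,0,0]
  claw: [0.008,0.008,0.008]

```text
t: 10.6
ee_pos: [0.4665, -0.2363, 0.1174]
ee_rot: [0.584, 0.812, -0.001, -0.004]
force: [-0.3, 0.1, 0.3]
gripper_width: 0.435
```

```bash
python3 look.py 5 wrist top
cat > tab.py <<'E'
import sys
from h import *
c=load(sys.argv[1]); x0,y0,x1,y1=map(int,sys.argv[2:6])
m=cv2.inRange(cv2.cvtColor(c["p"],cv2.COLOR_RGB2HSV),(95,70,60),(125,255,255)); k=np.zeros_like(m);k[y0:y1,x0:x1]=m[y0:y1,x0:x1]
for cn in cv2.findContours(k,0,1)[0]:
    if cv2.contourArea(cn)<60: continue
    r=cv2.minAreaRect(cn); B=np.array([ray(c,b,.014)[:2] for b in cv2.boxPoints(r)]); e=B[1]-B[0]
    print("px",np.round(r[0],1),"pos",ray(c,r[0],.014).round(4),"size",np.linalg.norm(e).round(4),np.linalg.norm(B[2]-B[1]).round(4),"ang",round(np.degrees(np.arctan2(e[1],e[0]))%90,1))
E
python3 tab.py wrist5.npz 0 0 512 384; python3 tab.py top5.npz 150 180 360 260
```

```text
t 10.7 pos [ 0.4645 -0.2332  0.116 ] rot [[-0.32, 0.947, -0.012], [0.947, 0.32, 0.008], [0.012, -0.009, -1.0]] q [-0.68  0.55  1.78 -0.    0.82 -1.  ] f [ 0.3  0.8 -0.7]
px [186.5 203. ] pos [ 0.4038 -0.2665  0.014 ] size 0.0359 0.0376 ang 18.8
px [266.  127.5] pos [ 0.4517 -0.1772  0.014 ] size 0.034 0.0348 ang 18.7
px [303.7 213.7] pos [ 0.4547 -0.1744  0.014 ] size 0.0406 0.0324 ang 52.0
```

View pics/wrist5.png

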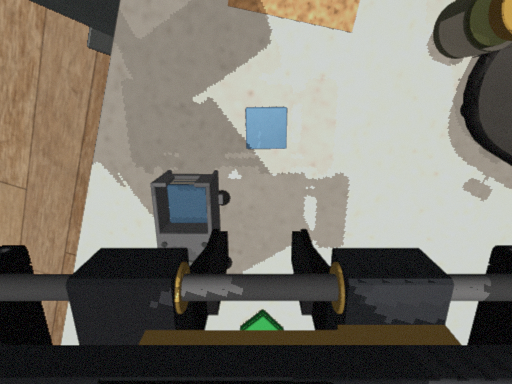

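The tablet is now at wrist (266,128), about (0.452, -0.177), flat and clear of the dispenser. I'll lower the nearly closed fingers behind it.

```bash
python3 go.py .4645 -.213 .03 108.7
```

```text
t 10.7 [ 0.4645 -0.2332  0.116 ] f [ 0.3  0.8 -0.7] w 30.2 shift mm [18.2  7.2 86.1] rot [-0.5 -0.7 -0. ] q [-0.68  0.55  1.78 -0.    0.82 -1.  ]
```

Request:
drive_tool:
  linear:
    - [0.014,0.007,0]
    - [0,0,0.03]
    - [0,0,0.03]
    - [0,0,0.01]
    - [0,0,0]
  delta_rot:
    - [-0.5,-0.7,0]
    - [0,0,0]
    - [0,0,0]
    - [0,0,0]
    - [0,0,0]
  claw: [0.008,0.008,0.008,0.008,0.008]

```text
t: 11.32
ee_pos: [0.4605, -0.206, 0.0417]
ee_rot: [0.581, 0.814, 0.001, -0.006]
force: [-0.3, 1.2, 0.4]
gripper_width: 0.094
```

```bash
python3 go.py .4645 -.213 .006 108.7
```

```text
t 11.32 [ 0.4605 -0.206   0.0417] f [-0.3  1.2  0.4] w 8.2 shift mm [-8.3  1.7 35.6] rot [-0.4 -0.6  0.2] q [-0.64  0.67  1.86  0.    0.62 -0.97]
```

Request:
drive_tool:
  linear:
    - [-0.008,0.002,0]
    - [0,0,0.015]
    - [0,0,0.01]
    - [0,0,0]
  delta_rot:
    - [-0.4,-0.6,0.2]
    - [0,0,0]
    - [0,0,0]
    - [0,0,0]
  claw: [0.008,0.008,0.008,0.008]

```text
t: 11.82
ee_pos: [0.4666, -0.2139, 0.0168]
ee_rot: [0.583, 0.813, 0.0, 0.002]
force: [0.8, -0.3, 0.1]
gripper_width: 0.088
```

```bash
python3 go.py .4645 -.213 .006 108.7; python3 look.py 6
```

```text
t 11.82 [ 0.4666 -0.2139  0.0168] f [ 0.8 -0.3  0.1] w 7.7 shift mm [ 1.5 -1.7 10.8] rot [0.2 0.2 0. ] q [-0.65  0.72  1.86  0.    0.55 -0.98]
t 11.88 pos [ 0.4667 -0.2139  0.0171] rot [[-0.321, 0.947, 0.005], [0.947, 0.321, -0.003], [-0.004, 0.004, -1.0]] q [-0.65  0.72  1.86  0.    0.55 -0.98] f [-0.6  0.5 -0.1]
```

View pics/wrist6.png

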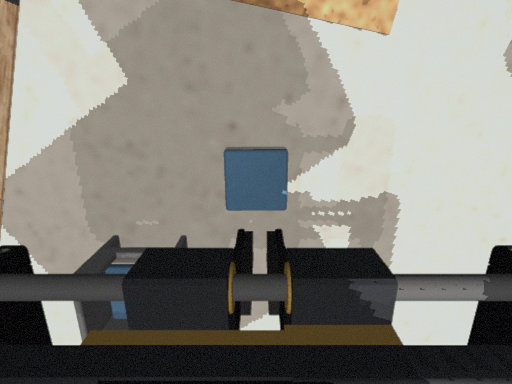

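The tablet at (257,179) is centred ahead of the fingers at (260,240). I'll lower the last 10 mm and start pushing.

Request:
drive_tool:
  linear:
    - [0.001,-0.002,0.006]
    - [0,0,0.005]
    - [0.01,0,0]
    - [0.015,0,0]
    - [0.018,0,0]
  delta_rot:
    - [0.2,0.2,0]
    - [0,0,0]
    - [0,0,0]
    - [0,0,2]
    - [0,0,2]
  claw: [0.014,0.014,0.014,0.014,0.014]

```text
t: 12.5
ee_pos: [0.4513, -0.1722, 0.0056]
ee_rot: [0.612, 0.791, -0.0, 0.001]
force: [-0.4, -0.5, 0.8]
gripper_width: 0.163
```

```bash
python3 go.py .4258 .190 .006 93; python3 look.py 7; python3 tab.py wrist7.npz 100 80 400 260
```

```text
t 12.5 [ 0.4513 -0.1722  0.0056] f [-0.4 -0.5  0.8] w 14.2 shift mm [357.1  65.8  -1. ] rot [ 0.1  0.1 11.5] q [-0.6   0.73  1.94 -0.    0.47 -0.85]
t 12.55 pos [ 0.4489 -0.1692  0.0055] rot [[-0.25, 0.968, -0.003], [0.968, 0.25, 0.002], [0.002, -0.002, -1.0]] q [-0.59  0.73  1.94 -0.    0.47 -0.85] f [-1.8  1.7  0.3]
px [258.5 202. ] pos [ 0.443  -0.1429  0.014 ] size 0.0339 0.0354 ang 14.5
```

View pics/wrist7.png

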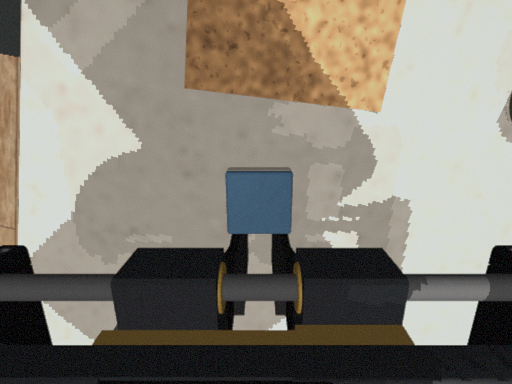

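Request:
drive_tool:
  linear:
    - [0.018,0,0]
    - [0.02,0,0]
    - [0.02,0,0]
    - [0.02,0,0]
    - [0.02,0,0]
  delta_rot:
    - [0,0,2.5]
    - [0,0,2.5]
    - [0,0,2.5]
    - [0,0,2.5]
    - [0,0,2.5]
  claw: [0.014,0.014,0.014,0.014,0.014]

```text
t: 13.18
ee_pos: [0.4329, -0.0702, 0.0063]
ee_rot: [0.696, 0.718, -0.0, -0.0]
force: [0.5, -0.2, 0.4]
gripper_width: 0.163
```

```bash
python3 go.py .4258 .1915 .006 91; python3 look.py 8; python3 tab.py wrist8.npz 100 80 400 260
```

```text
t 13.18 [ 0.4329 -0.0702  0.0063] f [ 0.5 -0.2  0.4] w 14.1 shift mm [261.8   0.7   0.4] rot [-0.  -0.   0.7] q [-0.42  0.72  2.05  0.    0.38 -0.45]
t 13.22 pos [ 0.4313 -0.0678  0.0064] rot [[-0.031, 1.0, -0.004], [1.0, 0.031, 0.002], [0.002, -0.004, -1.0]] q [-0.41  0.72  2.05  0.    0.38 -0.45] f [-0.5  1.5 -0.8]
px [259.5 202. ] pos [ 0.4319 -0.04    0.014 ] size 0.0341 0.0356 ang 1.8
```

View pics/wrist8.png

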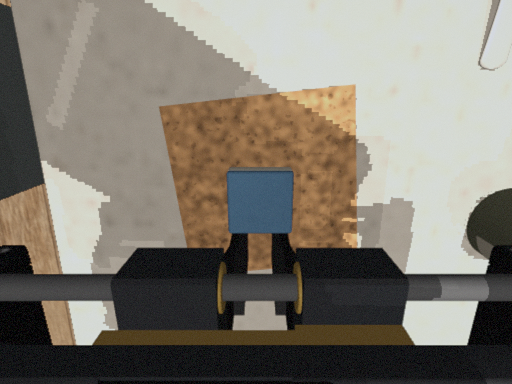

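Request:
drive_tool:
  linear:
    - [0.018,0,0]
    - [0.02,0,0]
    - [0.02,0,0]
    - [0.02,0,0]
    - [0.02,0,0]
  delta_rot:
    - [0,0,0.3]
    - [0,0,0.3]
    - [0,0,0]
    - [0,0,0]
    - [0,0,0]
  claw: [0.014,0.014,0.014,0.014,0.014]

```text
t: 13.85
ee_pos: [0.4305, 0.0309, 0.0071]
ee_rot: [0.698, 0.716, 0.0, -0.0]
force: [-0.1, -0.2, -0.2]
gripper_width: 0.161
```

```bash
python3 go.py .4258 .1915 .006 91; python3 look.py 9; python3 tab.py wrist9.npz 100 80 400 260
```

```text
t 13.85 [0.4305 0.0309 0.0071] f [-0.1 -0.2 -0.2] w 14.0 shift mm [160.7  -0.6   1.2] rot [-0.  -0.   0.4] q [-0.19  0.71  2.07  0.    0.36 -0.22]
t 13.9 pos [0.4296 0.0326 0.0071] rot [[-0.027, 1.0, -0.001], [1.0, 0.027, 0.001], [0.001, -0.001, -1.0]] q [-0.19  0.71  2.07  0.    0.36 -0.21] f [-0.7  1.   0.4]
px [260.5 201. ] pos [0.4302 0.0614 0.014 ] size 0.0357 0.0343 ang 89.7
```

Request:
drive_tool:
  linear:
    - [0.018,0,0]
    - [0.02,0,0]
    - [0.02,0,0]
    - [0.02,0,0]
    - [0.02,0,0]
  delta_rot:
    - [0,0,0]
    - [0,0,0]
    - [0,0,0]
    - [0,0,0]
    - [0,0,0]
  claw: [0.014,0.014,0.014,0.014,0.014]

```text
t: 14.52
ee_pos: [0.4289, 0.1302, 0.0076]
ee_rot: [0.696, 0.718, 0.001, 0.0]
force: [0.1, 0.3, 0.1]
gripper_width: 0.16
```

```bash
python3 go.py .4258 .1915 .006 91; python3 look.py 10; python3 tab.py wrist10.npz 100 80 400 260
```

```text
t 14.53 [0.4289 0.1302 0.0076] f [0.1 0.3 0.1] w 13.9 shift mm [61.4 -1.2  1.6] rot [ 0.1 -0.   0.8] q [0.04 0.72 2.02 0.   0.4  0.01]
t 14.57 pos [0.4287 0.1318 0.0077] rot [[-0.032, 0.999, 0.002], [0.999, 0.032, 0.001], [0.001, 0.002, -1.0]] q [0.05 0.71 2.02 0.   0.4  0.01] f [-0.2  0.5 -0.3]
px [261.5 201. ] pos [0.4289 0.1605 0.014 ] size 0.0344 0.0358 ang 1.8
```

View pics/wrist10.png

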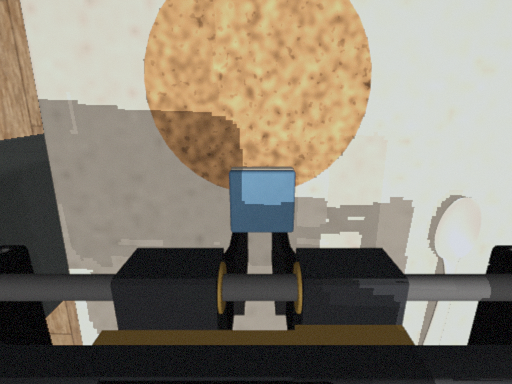

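The tablet at (262,201) is just reaching the round mat, whose centre is at (258,75), so there are about 58 mm to go. The teaspoon at (458,230) is well clear.

Request:
drive_tool:
  linear:
    - [0.015,0,0]
    - [0.015,0,0]
    - [0.013,0,0]
    - [0.01,0,0]
    - [0.004,0,0]
  delta_rot:
    - [0,0,0]
    - [0,0,0]
    - [0,0,0]
    - [0,0,0]
    - [0,0,0]
  claw: [0.014,0.014,0.014,0.014,0.014]

```text
t: 15.2
ee_pos: [0.4277, 0.1894, 0.0078]
ee_rot: [0.695, 0.719, 0.001, 0.001]
force: [0.6, -0.2, 0.2]
gripper_width: 0.158
```

Request:
drive_tool:
  linear:
    - [-0.015,0,0]
    - [-0.03,0,0]
    - [0,0,-0.03]
    - [0,0,-0.05]
    - [0,0,-0.04]
  delta_rot:
    - [0,0,0]
    - [0,0,0]
    - [0,0,0]
    - [0,0,0]
    - [0,0,0]
  claw: [0.014,0.014,0.014,0.014,0.014]

```text
t: 15.82
ee_pos: [0.4268, 0.1383, 0.1275]
ee_rot: [0.696, 0.718, -0.003, -0.002]
force: [1.2, 0.0, -0.1]
gripper_width: 0.162
```

```bash
python3 look.py 11 wrist top scene; python3 tab.py wrist11.npz 100 0 400 260;python3 - <<'E'
from h import *
c=load("wrist11.npz")
m=cv2.inRange(cv2.cvtColor(c["p"],cv2.COLOR_RGB2HSV),(5,90,60),(25,255,255)); m[240:]=0;m[:,:110]=0
cn=max(cv2.findContours(m,0,1)[0],key=cv2.contourArea); h=cv2.convexHull(cn); e=cv2.fitEllipse(h); print(e,"mat",ray(c,e[0],.001))
E
```

```text
t 15.97 pos [0.4284 0.1388 0.1279] rot [[-0.033, 0.999, -0.002], [0.999, 0.033, -0.001], [-0.0, -0.002, -1.0]] q [ 0.06  0.46  1.95 -0.    0.73  0.03] f [-0.3  0.   0. ]
px [265.  102.5] pos [0.428 0.219 0.014] size 0.0344 0.0344 ang 1.9
((261.479248046875, 96.00359344482422), (129.49533081054688, 135.9908447265625), 1.486122488975525) mat [0.42471657 0.22441791 0.001     ]
```

View pics/wrist11.png

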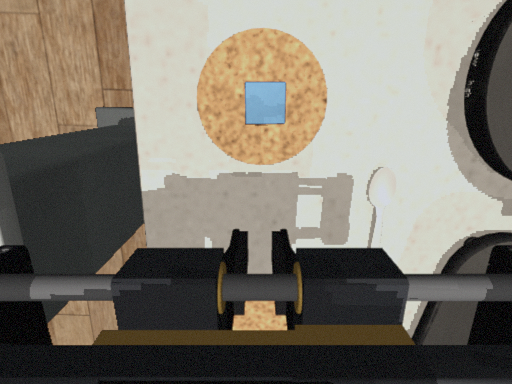

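View pics/scene11.png

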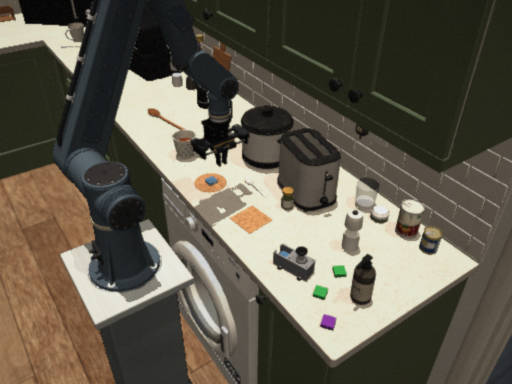

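The tablet at wrist (265,102) sits flat and about 6 mm off the centre of the round mat (261,96), with a wide cork margin all round. In the scene view the dispenser's plunger is up and the bystanders stand where they were. The gripper is 0.13 m up and touching nothing. I'll make one quick check of the plunger and bystanders in the top view, then hand in.

Run:
```python
from h import *
from workcell import manip
c=load("scene11.npz"); P=cloud(c); 
cap=proj(c,[.426,-.317,.089]).round().astype(int); print("cap px",cap,"z",np.median(P[cap[1]-1:cap[1]+2,cap[0]-2:cap[0]+3,2]))
a,b=load("scene1.npz")["p"].astype(int),c["p"].astype(int)
for n,X in dict(spoon=(.545,.083,.005),jar=(.56,-.056,.04),soap=(.502,-.489,.08),grind=(.61,-.329,.08)).items():
    u,v=proj(c,X).round().astype(int); print(n,(u,v),"mean abs diff",np.abs(a-b)[v-20:v+20,u-20:u+20].mean().round(1))
s=manip.sense(); print(s["force"],np.abs(s["joint_vel"]).max())
manip.close_job()
```

```text
cap px [302 250] z 0.08907135434055471
spoon (np.int64(257), np.int64(189)) mean abs diff 38.2
jar (np.int64(284), np.int64(200)) mean abs diff 69.4
soap (np.int64(362), np.int64(278)) mean abs diff 8.8
grind (np.int64(351), np.int64(230)) mean abs diff 36.9
[-0.29985412  0.03251462  0.01247146] 0.05404778354755884
the job is handed in; nothing more can be done
```

I pressed the plunger down to its stop once and let it spring back, and one tablet came out. I slid it sideways clear of the dispenser, then pushed it along the worktop with the nearly closed fingertips onto the round mat. Then I backed the gripper off to 0.13 m above the worktop and handed the job in at about 16 s.

**Last checks before handing in:**
- **Tablet:** it lies flat at (0.428, 0.219). That is 2 mm from the round mat's centre as measured in the top view, and 6 mm in the wrist view, so the two disagree by about 6 mm. Both are well inside the 40 mm limit.
- **Plunger:** the cap top measures 0.089 m, so it is fully up.
- **Magazine:** after the press, the magazine stack measured 28 mm high, which matches the two remaining tablets.
- **Contact:** the force on the tool is close to zero.

**Inconclusive check:** the image comparison for moved bystanders gave large differences around the spoon, jar and grinder. The arm covered or shadowed that area in the earlier picture, so it proves nothing either way. By eye, the last scene and wrist pictures show no sign that any bystander moved, and no unexpected contact forces appeared during the pushes.

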